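# Find which way the mould cap unscrews and hold it lifted off

## Robot

A 6-joint arm with a two-finger parallel gripper is mounted at the origin on the work surface. World frame = base frame: x ahead of the robot, y to its left, z up, the work surface at z = 0. Lengths are in m, angles in rad, forces in N, time in s.
With the tool pointing down it reaches from about 0.3 to 0.875 m from the base axis. Payload 6.4 kg.
Tool frame: the origin (TCP) lies between the finger pads; the fingertips stand 19 mm ahead of it and the grasp point (between the pads) is the TCP; z points along the fingers, y is the direction in which the jaws open and shut (so a half turn about z gives the same grasp; the last joint's range is limited). The gripper opens to 85 mm and grips with 20 to 120 N. Pads are 22 mm wide; open, the fingers measure 114 mm over their backs; the gripper's body (76 mm by 85 mm) begins 54 mm behind the grasp point. The pads swing forward as they close: fully open they stand 13 mm farther back than shut.
Start: joints at [1.058, 0.181, 1.607, -0, 1.354, -0.206], TCP at [0.174, 0.548, 0.25] pointing down, gripper open.
Joint ranges: [-2.99, 2.99], [-0.89, 2.07], [0.3, 2.58], [-1.14, 4.28], [0, 2.63], [-3.12, 3.12]. Speed limits (rad/s): [2.57, 2.57, 3.01, 3.14, 3.14, 3.14].

## Interface

Orientations are given as a unit quaternion [w, x, y, z].
In Python, from bench import * gives the robot as it stands.
- The arm moves only by the tool apply_moves, never from a script. Its argument "moves" is a list that holds one entry, the list of rows, each a list of 7 numbers: the shift along the tool's x, y, z in cm, then the turn, a rotation vector about the tool's x, y, z in rad, then the opening, from 0 (shut) to 1 (fully open). A call has 1 to 8 rows; each row is the pose to reach, as a shift and turn from the pose commanded when the call began, along the tool's axes at that moment; what a row does not reach only later rows make up. A row lasts 1/10 s, in which the tool goes at most 50 mm and 8.59 degrees, less where a joint would pass 70% of its speed; a pose out of reach is approached as far as the arm can. A call with a gripper value outside its range is refused whole. The fingers move at their own pace and stop on an object; the grip force is fixed at half the most. Time passes only in rows, so rows that repeat a pose let the fingers close. It gives the time, the measured TCP pose, the force and the opening at its end, in the units of the state.
- get_obs(): the state, without advancing time (a new reading comes with each control period).
- camera(name): name is "scene" or "top"; returns the picture (384x512x3 uint8, red, green, blue); there is no depth.
- get_calibration(name): a dict with "vertical_fov" (degrees; the focal length in pixels is half the picture's height over the tangent of half this angle, whatever the lens; pixels are square), "cx", "cy" (the principal point, pixels), "k1" (the pictures are not rectified: a ray, as slopes to the right and down, at radius r is drawn at 1 + k1 r^2 times it, then the intrinsics apply), "R" (3x3) and "t" (3): a world point X has camera coordinates R X + t. Camera axes: x right, y down, z forward; pixel columns grow to the right and rows downward; lengths in m; the calibration is good to about 2 mm. A picture is of the moment at which its call begins. get_calibration takes no time and is no camera call.
- hand_in(): hands the job in, once; it reports no verdict.
The state is a dict: "time_s": time; "q": joint angles; "dq": joint speeds; "joint_efforts": joint torques, N m; "eef_pos": TCP position; "eef_rot": TCP orientation; "wrist_force": force on the tool from outside, world axes, zero at the start; "torque": the same for the moment, N m; "opening": opening from 0.0 (shut) to 1.0 (fully open).
Only numpy, scipy, OpenCV 4.12 (cv2) and the standard library are available. Lean on these libraries where they do the work, as an engineer would, in place of code of your own. Each camera call takes 0.05 s, during which the arm holds its last target. There are 200 camera calls.

## Task

The mould of the low white mounting press is shut with a quick-thread cap, and nobody remembers whether its thread is right- or left-handed: try its black bar handle both ways if need be to feel which way it loosens, turn it that way until it comes free, and lift it straight up off the mould. Finish while holding the cap in the gripper, level and still, straight above the open mould with its lowest part well clear of it (a good 4 cm of air, not over 15 cm). Leave everything else on the bench and on the press where it is.

Things in the scene. Friction and masses are not known exactly. Their poses are not given: they have to be found in the camera images.
- cap_grip (a point): Centre of the cap's black bar handle, where to grip: 18 mm wide along x, 100 long along y, 24 high, its underside 18 mm above the aluminium disc (112 mm diameter, 10 thick; underside 40 mm below this point). z is the cap's axis, up. Cap 0.4 to 0.65 kg. Which way it unscrews varies and is unseen: the wrong way blocks within 0.25 rad; the right way turns with little drag (see cap_foot).
- cap_foot (a point): Centre of the flat bottom of the cap's 75 mm plug, 59.5 mm below cap_grip: the cap's lowest point, 19.5 mm inside the mouth while closed. Axes as cap_grip. Two lugs on the plug lock it in the collar; turned the right way it comes free 0.75 rad from closed (not rising as it turns) and meets a firm stop at about 1.1 rad: turn it about 0.95 rad from its start, then lift straight up.
- mouth (a point): Centre of the mould's mouth: top of the fixed steel collar (124 mm diameter, 30 high) on the press deck, 150 mm above the bench. Axes of the press: x to its rear, y across, z up; the closed cap's x agrees within 0.08 rad. The deck, 120 mm up, reaches 100 mm before the mouth (grey panel to 140) and 170 to each side; the rear housing, 170 high, begins 100 mm behind it.
- mount_a_mid (a point): bystander: centre of a black specimen mount, 30 mm diameter, 20 mm high, on the press deck
- mount_b_mid (a point): bystander: centre of a grey specimen mount, 40 mm diameter, 22 mm high, on the press deck
- bottle_mid (a point): bystander: centre of a white bottle, 64 mm diameter, 150 mm high, on the bench beside the press
- cup_mid (a point): bystander: centre of a grey cup, 64 mm diameter, 50 mm high, on the bench
- roll_mid (a point): bystander: centre of a blue plastic ring, 90 mm diameter, 25 mm high, on the bench
- spanner_mid (a point): bystander: middle of a steel spanner, 150 mm long, lying flat on the bench
- holder_mid (a point): bystander: centre of a steel specimen ring, 70 mm diameter, 20 mm high, on the press deck
Mind the look-alikes: they are no part of the job. Leave any purple or yellow look-alike of the part that bears cap_grip alone.

How it is judged:
By the outcome, as a careful person would: the job done as asked, in the order asked, and still so for the second after the job is handed in, while the arm keeps its last pose, push and grip.
It also fails if it takes over 48 s, if anything falls off the work surface, if the arm or the gripper's body presses on something with over 40 N, if the wrist force passes 120 N, or if a joint passes its speed limit or range.

## Working session

There is one attempt and no reset: what is moved stays moved. The work goes in short steps, Python scripts to look and compute and a tool call to move; the robot and the scene stay as the last step left them, time stands still between calls to the robot, and variables do not carry over. Pictures are saved under pics/ and viewed, about 8 in all and at most 12, crops included, and the job is handed in when it is done.

Besides the shell and the picture viewer there is one more tool, called after ">>>" in YAML: its name, and indented under it one key for each argument. apply_moves: Moves the arm, as the interface text tells. Its arguments: {"type":"object","properties":{"moves":{"type":"array","items":{"type":"array","items":{"type":"array","items":{"type":"number"}}}}},"required":["moves"]}

```bash
mkdir -p pics; ls; python3 - <<'E'
from bench import *
import cv2
o=get_obs();print(o)
for n in("scene","top"):
    cv2.imwrite(f"pics/{n}0.png",camera(n)[:,:,::-1]);print(n,get_calibration(n))
E
```

```text
pics
{'time_s': 0.0, 'q': array([ 1.05769410e+00,  1.81522570e-01,  1.60796826e+00,  1.65505085e-06,
        1.35380481e+00, -2.06287993e-01]), 'dq': array([-0.0007819 , -0.00128792,  0.00030472, -0.00036662,  0.00022516,
        0.00113226]), 'joint_efforts': array([ 9.75542862e-04, -4.44858885e+01, -3.51342416e+01, -6.05527498e-05,
        8.91164644e-03, -1.69220652e-05]), 'eef_pos': array([0.17338841, 0.54770957, 0.24941372]), 'eef_rot': array([-3.00471283e-04,  1.52806237e-01,  9.88255801e-01, -7.96713859e-04]), 'wrist_force': array([-0.12510297, -1.12238765, -0.30927674]), 'torque': array([-0.03413569,  0.01781118, -0.03279576]), 'opening': 1.000470611343255}
scene {'vertical_fov': 49.82068280499475, 'cx': 250.5253500512175, 'cy': 190.4636643120718, 'k1': 0.010766702888305163, 'R': array([[ 0.0727023 ,  0.99729609, -0.01071829],
       [ 0.79904801, -0.06467467, -0.59777878],
       [-0.59685564,  0.03489546, -0.80158945]]), 't': array([-0.08374719, -0.3268013 ,  1.5226597 ])}
top {'vertical_fov': 49.910545476019934, 'cx': 254.16378298794663, 'cy': 192.08157245688912, 'k1': -0.07384110678045473, 'R': array([[ 0.17722276, -0.98416142,  0.00428977],
       [-0.96416952, -0.1744937 , -0.19982264],
       [ 0.19740627,  0.03127706, -0.97982269]]), 't': array([-0.04053178,  0.56154715,  1.05563485])}
```

```bash
python3 - <<'E'
import cv2
for n in("scene","top"):
    im=cv2.imread(f"pics/{n}0.png");cv2.imwrite(f"pics/{n}0b.png",cv2.resize(im,(768,576),interpolation=cv2.INTER_CUBIC))
E
```

```text
(no output)
```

View pics/scene0b.png

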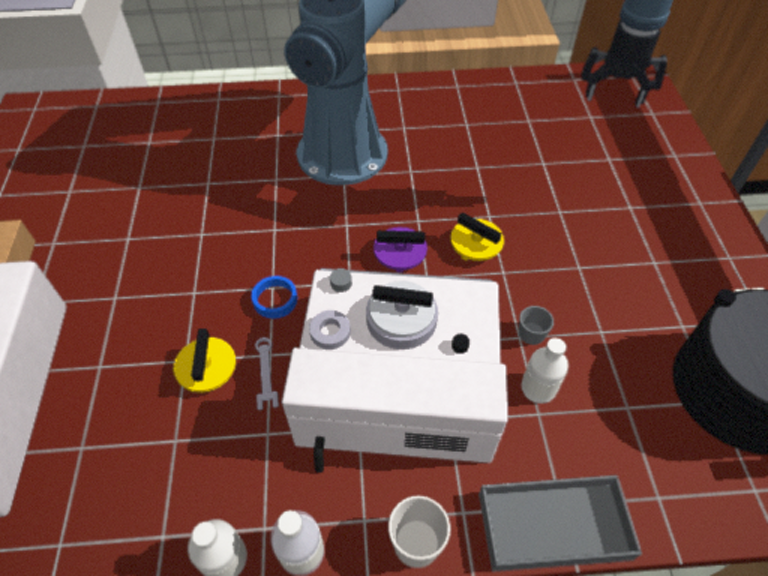

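View pics/top0b.png

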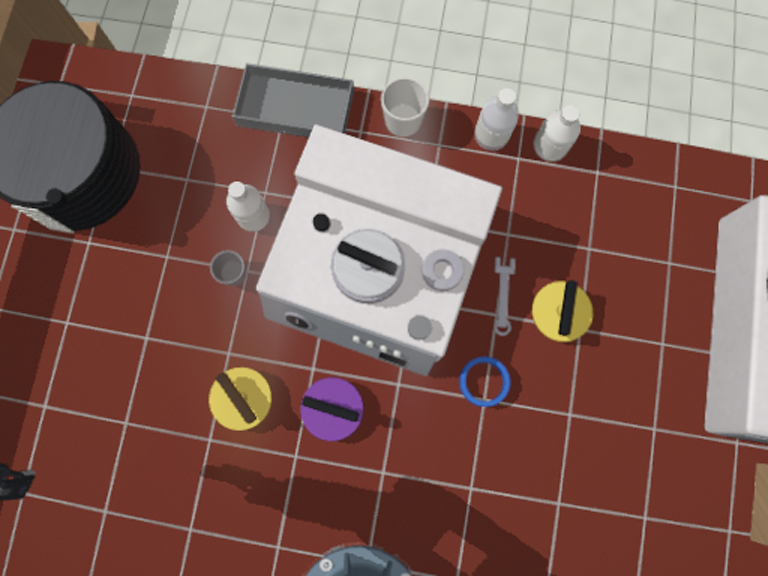

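The light-grey disc with the black bar is the real cap: scene about (402,296) and top about (367,257) in the enlarged views. Two yellow caps and one purple cap on the bench are decoys. I'll fit the bar box to the dark masks from both cameras.

```bash
cat > h.py <<'E'
from bench import *
import cv2, numpy as np
from scipy.optimize import minimize
from scipy.spatial.transform import Rotation as Ro
def proj(c,X):
    P=X@np.array(c["R"]).T+c["t"]; s=P[:,:2]/P[:,2:]; s=s*(1+c["k1"]*(s**2).sum(1,keepdims=True))
    f=192/np.tan(np.radians(c["vertical_fov"])/2); return s*f+[c["cx"],c["cy"]]
def box(x,y,z,yaw):
    g=np.array([[a,b,d] for a in(-.009,.009) for b in(-.05,.05) for d in(-.012,.012)])
    return g@Ro.from_euler("z",yaw).as_matrix().T+[x,y,z]
def mask(im,c,thr=60):
    m=(im.max(2)<thr).astype(np.uint8); n,l,s,ce=cv2.connectedComponentsWithStats(m)
    i=min((i for i in range(1,n) if s[i,4]>80),key=lambda i:np.hypot(*(ce[i]-c))); return (l==i).astype(np.float32),s[i],ce[i]
def rend(c,p):
    h=cv2.convexHull((proj(c,box(*p))*16*4).astype(np.int32))
    m=np.zeros((384*4,512*4),np.uint8); cv2.fillConvexPoly(m,h,255,shift=4)
    return cv2.resize(m,(512,384),interpolation=cv2.INTER_AREA)/255.
E
python3 - <<'E'
from h import *
cs={n:get_calibration(n) for n in("scene","top")}
M={n:mask(cv2.imread(f"pics/{n}0.png"),c) for n,c in(("scene",(268,197)),("top",(245,171)))}
for n in M: print(n,M[n][1:])
def cost(p,ns,z=None):
    q=[p[0],p[1],p[2] if z is None else z,p[-1]]
    return sum(np.abs(rend(cs[n],q)-M[n][0]).sum()/M[n][0].sum() for n in ns)
# initial from top centroid
c=cs["top"]
r=minimize(lambda p:((proj(c,np.array([[p[0],p[1],.19]]))[0]-M["top"][2])**2).sum(),[.5,0],method="Nelder-Mead").x
print(r)
for ns in(("top",),("scene",),("top","scene")):
  best=min((minimize(cost,[*r,y],args=(ns,.19),method="Nelder-Mead",options=dict(initial_simplex=np.array([[*r,y]]+[[*(r+d),y+e] for d,e in(([.01,0],0),([0,.01],0),([0,0],.15))]),xatol=1e-4)) for y in(-.6,-.3,0,.3)),key=lambda s:s.fun)
  print(ns,best.x,best.fun)
s=minimize(cost,[*best.x[:2],.19,best.x[2]],args=(("top","scene"),),method="Nelder-Mead",options=dict(initial_simplex=[[*best.x[:2],.19,best.x[2]]]+[list(np.array([*best.x[:2],.19,best.x[2]])+np.eye(4)[i]*.01) for i in range(4)]));print("freez",s.x,s.fun)
# circle of disc / press yaw check: start tool yaw
print(Ro.from_quat(get_obs()["eef_rot"],scalar_first=True).as_matrix())
E
```

```text
scene (array([249, 191,  39,  13, 332], dtype=int32), array([267.87048193, 197.13855422]))
top (array([226, 161,  36,  22, 271], dtype=int32), array([242.70848708, 170.99630996]))
[0.57873972 0.09170179]
('top',) [ 0.5765503   0.08730851 -0.29439287] 0.5153317415527097
('scene',) [ 0.57907581  0.08935709 -0.2159093 ] 0.4409756673753838
('top', 'scene') [ 0.57763093  0.08868292 -0.2951691 ] 0.9652340205188019
freez [ 0.57758645  0.08730834  0.184848   -0.29770468] 0.931103096998369
[[-9.53293412e-01  3.02044754e-01 -7.98405253e-04]
 [ 3.02045619e-01  9.53292448e-01 -1.39720672e-03]
 [ 3.39094739e-04 -1.57310277e-03 -9.99998705e-01]]
```

```bash
python3 - <<'E'
from h import *
o=[]
for n,(u,v) in(("scene",(268,205)),("top",(243,173))):
    im=cv2.imread(f"pics/{n}0.png"); c=get_calibration(n)
    big=cv2.resize(im[v-40:v+40,u-40:u+40],(480,480),interpolation=cv2.INTER_CUBIC)
    m=mask(im,(268,197) if n=="scene" else (245,171))[0]
    mb=cv2.resize(m[v-40:v+40,u-40:u+40],(480,480),interpolation=cv2.INTER_NEAREST).astype(np.uint8)
    cv2.drawContours(big,cv2.findContours(mb,0,1)[0],-1,(0,255,0),1)
    h=cv2.convexHull(((proj(c,box(.5776,.0885,.19,-.295))-[u-40,v-40]+.5)*6).astype(np.int32));cv2.polylines(big,[h],True,(0,0,255),1)
    t=np.linspace(0,6.28,60)
    for R,z in((.056,.16),(.062,.15)):
        e=np.c_[.5776+R*np.cos(t),.0885+R*np.sin(t),0*t+z]
        cv2.polylines(big,[((proj(c,e)-[u-40,v-40]+.5)*6).astype(np.int32)],True,(255,0,255),1)
    o.append(big[:, :390] if 0 else cv2.resize(big,(400,400)))
cv2.imwrite("pics/ov.png",np.hstack(o))
E
```

```text
(no output)
```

View pics/ov.png

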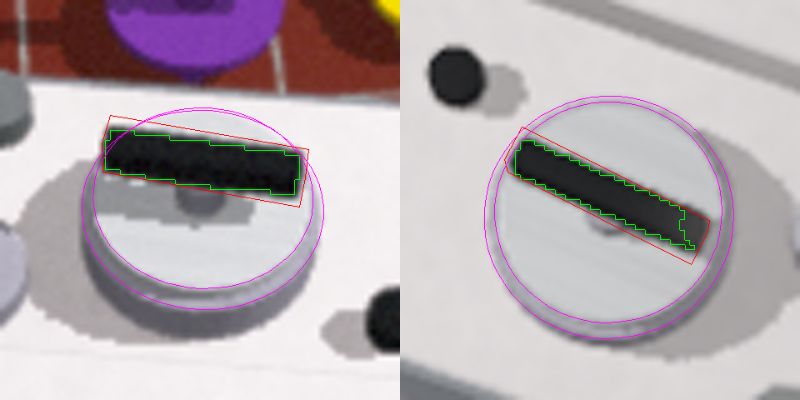

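```bash
python3 - <<'E'
from h import *
cs={n:get_calibration(n) for n in("scene","top")}
M={n:mask(cv2.imread(f"pics/{n}0.png"),c,105) for n,c in(("scene",(268,197)),("top",(245,171)))}
for n in M: print(n,M[n][1:])
def cost(p,ns):
    return sum(np.abs(rend(cs[n],p)-M[n][0]).sum()/M[n][0].sum() for n in ns)
for ns in(("top",),("scene",),("top","scene")):
  for z in (.19,None):
    f=(lambda p:cost([p[0],p[1],z,p[2]],ns)) if z else (lambda p:cost([p[0],p[1],p[3],p[2]],ns))
    x0=np.array([.5776,.0885,-.295,.19][:3 if z else 4]);k=len(x0)
    s=minimize(f,x0,method="Nelder-Mead",options=dict(initial_simplex=np.vstack([x0,x0+np.diag([.01,.01,.1,.008][:k])])));print(ns,s.x,s.fun)
# moments-based: centroid+axis match
def mom(m):
    ys,xs=np.mgrid[:384,:512];w=m.sum();u=(m*xs).sum()/w;v=(m*ys).sum()/w
    return np.array([u,v,.5*np.arctan2(2*(m*(xs-u)*(ys-v)).sum(),(m*((xs-u)**2-(ys-v)**2)).sum())*20])
from scipy.optimize import least_squares
def res(p,ns,z): return np.concatenate([mom(rend(cs[n],[p[0],p[1],z,p[2]]))-mom(M[n][0]) for n in ns])
for ns in(("top",),("scene",),("top","scene")):
    s=least_squares(res,[.5776,.0885,-.295],args=(ns,.19),diff_step=.01);print("mom",ns,s.x,s.fun)
for n in M: print(n,rend(cs[n],[*s.x[:2],.19,s.x[2]]).sum(),M[n][0].sum())
E
```

```text
scene (array([248, 191,  40,  17, 422], dtype=int32), array([267.84597156, 197.85781991]))
top (array([225, 161,  40,  23, 334], dtype=int32), array([244.67964072, 171.76047904]))
('top',) [ 0.57697141  0.08509477 -0.2637401 ] 0.24107079957731595
('top',) [ 0.57786372  0.08594241 -0.24903975  0.18186841] 0.22835505459668895
('scene',) [ 0.58252772  0.0873657  -0.2438242 ] 0.2717219589257504
('scene',) [ 0.57899127  0.08856652 -0.21861327  0.18483474] 0.2625406560728557
('top', 'scene') [ 0.57832707  0.08655017 -0.26191785] 0.5712228178157206
('top', 'scene') [ 0.57819551  0.08734277 -0.23696823  0.18388044] 0.4905781968263083
mom ('top',) [ 0.57674453  0.08551631 -0.24670073] [-0.00585957 -0.00883995 -0.00115523]
mom ('scene',) [ 0.58245123  0.08753891 -0.24104694] [-0.00300771 -0.00165591  0.00043078]
mom ('top', 'scene') [ 0.57908563  0.08650753 -0.24836809] [-0.1979099  -0.95636297  0.05137861 -0.54817951 -1.07039112  0.12324501]
scene 481.1490196078431 422.0
top 418.2549019607843 334.0
```

```bash
cat >> h.py <<'E'
def go(pos,hd):
    o=get_obs(); R=Ro.from_quat(o["eef_rot"],scalar_first=True).as_matrix()
    ty=np.array([np.cos(hd),np.sin(hd),0]); tz=np.array([0,0,-1.]); T=np.c_[np.cross(ty,tz),ty,tz]
    print("t",o["time_s"],"shift cm",np.round(R.T@(np.array(pos)-o["eef_pos"])*100,2),"rot",np.round(Ro.from_matrix(R.T@T).as_rotvec(),3),
      "pos",o["eef_pos"].round(4),"hd",np.arctan2(R[1,1],R[0,1]).round(4),"q",o["q"].round(3),"F",o["wrist_force"].round(1),"M",o["torque"].round(2),"op",round(o["opening"],3))
E
python3 -c "
from h import *
go([.579,.0868,.28],-.245)"
```

```text
t 0.1 shift cm [-52.59 -31.69  -3.02] rot [-2.000e-03  1.000e-03  1.509e+00] pos [0.1734 0.5477 0.2495] hd 1.264 q [ 1.058  0.181  1.608  0.     1.354 -0.206] F [ 0.3  0.5 -0.3] M [ 0.03 -0.02 -0.  ] op 1.003
```

>>> apply_moves:
  moves:
    - [[0,0,-3,0,0,0,1],[-52.6,-31.7,-3,0,0,1.509,1],[-52.6,-31.7,-3,0,0,1.509,1],[-52.6,-31.7,-3,0,0,1.509,1],[-52.6,-31.7,-3,0,0,1.509,1],[-52.6,-31.7,-3,0,0,1.509,1],[-52.6,-31.7,-3,0,0,1.509,1],[-52.6,-31.7,-3,0,0,1.509,1]]

```text
time_s: 0.9
eef_pos: [0.4056, 0.2836, 0.2801]
eef_rot: [-0.0, 0.63, 0.777, -0.0]
wrist_force: [1.3, 1.0, 0.1]
opening: 0.999
```

```bash
python3 -c "
from h import *
go([.579,.0868,.28],-.245)"
```

```text
t 0.9 shift cm [-2.284e+01  1.290e+01  1.000e-02] rot [-0.     0.     0.453] pos [0.4056 0.2836 0.2801] hd 0.208 q [ 0.37  -0.027  1.768  0.     1.401  0.162] F [1.3 1.  0.1] M [ 0.02 -0.02  0.04] op 0.999
```

>>> apply_moves:
  moves:
    - [[-22.8,12.9,0,0,0,0.453,1],[-22.8,12.9,0,0,0,0.453,1],[-22.8,12.9,0,0,0,0.453,1],[-22.8,12.9,0,0,0,0.453,1],[-22.8,12.9,0,0,0,0.453,1],[-22.8,12.9,0,0,0,0.453,1],[-22.8,12.9,0,0,0,0.453,1],[-22.8,12.9,0,0,0,0.453,1]]

```text
time_s: 1.7
eef_pos: [0.5785, 0.0907, 0.2797]
eef_rot: [-0.001, 0.786, 0.618, -0.0]
wrist_force: [-0.4, -0.3, -0.2]
opening: 1.001
```

```bash
python3 -c "
from h import *
go([.579,.0868,.19],-.245)
o=[]
for n,(u,v) in(('scene',(268,195)),('top',(243,173))):
    im=camera(n)[:,:,::-1]
    o.append(cv2.resize(im[v-60:v+60,u-60:u+60],(400,400),interpolation=cv2.INTER_CUBIC))
cv2.imwrite('pics/above.png',np.hstack(o))"
```

```text
t 1.7 shift cm [-0.37  0.16  8.97] rot [-0.002 -0.     0.006] pos [0.5785 0.0907 0.2797] hd -0.239 q [-4.700e-02  1.820e-01  1.546e+00  1.000e-03  1.416e+00  1.920e-01] F [-0.4 -0.3 -0.2] M [-0.03  0.05 -0.04] op 1.001
```

View pics/above.png

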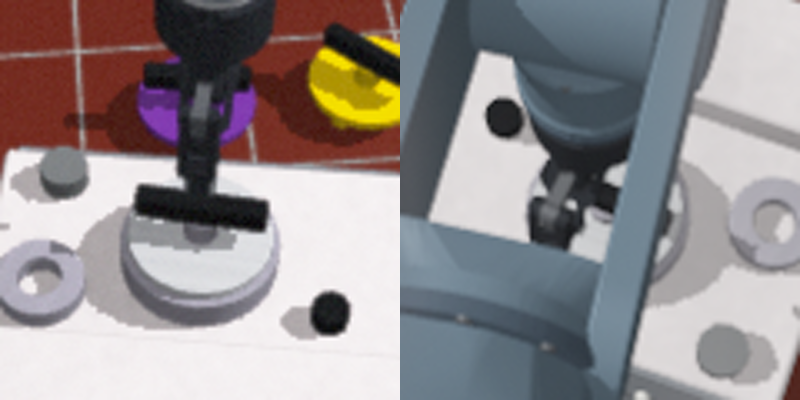

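The picture shows the fingers open over the bar, left at about (200,190) of the crop, with the jaws across it. Going down.

>>> apply_moves:
  moves:
    - [[-0.4,0.15,2,0,0,0.006,1],[-0.4,0.15,5,0,0,0.006,1],[-0.4,0.15,5,0,0,0.006,1]]

```text
time_s: 2.1
eef_pos: [0.5765, 0.0874, 0.2264]
eef_rot: [-0.003, 0.788, 0.616, -0.003]
wrist_force: [-1.1, -0.5, 0.3]
opening: 0.999
```

```bash
python3 -c "
from h import *
go([.579,.0868,.19],-.245)"
```

```text
t 2.1 shift cm [0.01 0.28 3.64] rot [-0.007  0.001  0.002] pos [0.5765 0.0874 0.2264] hd -0.243 q [-0.053  0.225  1.604  0.     1.32   0.19 ] F [-1.1 -0.5  0.3] M [ 0.04 -0.02 -0.03] op 0.999
```

>>> apply_moves:
  moves:
    - [[0,0.2,1.8,0,0,0,1],[0,0.2,3.6,0,0,0,1],[0,0.2,3.6,0,0,0,1],[0,0.2,3.6,0,0,0,1]]

```text
time_s: 2.5
eef_pos: [0.5818, 0.086, 0.1955]
eef_rot: [0.0, 0.788, 0.616, 0.0]
wrist_force: [-0.6, -0.6, 0.2]
opening: 1.005
```

```bash
python3 -c "
from h import *
go([.579,.0868,.19],-.245)"
```

```text
t 2.5 shift cm [ 0.01 -0.29  0.55] rot [ 0.001 -0.     0.001] pos [0.5818 0.086  0.1955] hd -0.2439 q [-0.055  0.262  1.625  0.     1.254  0.189] F [-0.6 -0.6  0.2] M [ 0.01 -0.    0.02] op 1.005
```

>>> apply_moves:
  moves:
    - [[0,-0.25,0.5,0,0,0,1],[0,-0.25,0.5,0,0,0,1],[0,-0.25,0.5,0,0,0,0.5],[0,-0.25,0.5,0,0,0,0.35]]

```text
time_s: 2.9
eef_pos: [0.5796, 0.0858, 0.1898]
eef_rot: [0.0, 0.788, 0.615, 0.0]
wrist_force: [0.0, 0.2, -0.7]
opening: 0.693
```

```bash
python3 -c "
from h import *
go([.579,.0868,.19],-.245)"
```

```text
t 2.9 shift cm [ 0.08 -0.08 -0.02] rot [ 0.001 -0.    -0.   ] pos [0.5796 0.0858 0.1898] hd -0.245 q [-0.055  0.264  1.635 -0.     1.242  0.19 ] F [ 0.   0.2 -0.7] M [-0.04  0.03  0.05] op 0.693
```

Now close fully and check how well centred it is by the force.

>>> apply_moves:
  moves:
    - [[0.1,0,0,0,0,0,0.3],[0.1,0,0,0,0,0,0.2],[0.1,0,0,0,0,0,0.0],[0.1,0,0,0,0,0,0.0],[0.1,0,0,0,0,0,0.0],[0.1,0,0,0,0,0,0.0]]

```text
time_s: 3.5
eef_pos: [0.5797, 0.0869, 0.1898]
eef_rot: [0.0, 0.788, 0.615, 0.0]
wrist_force: [-2.5, 1.5, 4.7]
opening: 0.267
```

```bash
python3 -c "
from h import *
go([.579,.0868,.19],-.245)"
```

```text
t 3.5 shift cm [-0.03 -0.06 -0.02] rot [ 0. -0.  0.] pos [0.5797 0.0869 0.1898] hd -0.2449 q [-0.054  0.265  1.634  0.     1.243  0.191] F [-2.5  1.5  4.7] M [0.12 0.49 0.  ] op 0.267
```

>>> apply_moves:
  moves:
    - [[0,0,0,0,0,0,0],[0,0,0,0,0,0,0],[0,0,0,0,0,-0.04,0],[0,0,0,0,0,-0.08,0],[0,0,0,0,0,-0.08,0]]

```text
time_s: 4.0
eef_pos: [0.5796, 0.0867, 0.1897]
eef_rot: [0.0, 0.763, 0.647, -0.0]
wrist_force: [-3.2, -0.3, 5.4]
opening: 0.267
```

```bash
python3 -c "
from h import *
go([.579,.0868,.19],-.245)"
```

```text
t 4.0 shift cm [-0.   -0.06 -0.03] rot [-0.     0.     0.081] pos [0.5796 0.0867 0.1897] hd -0.1642 q [-0.054  0.265  1.634 -0.     1.243  0.111] F [-3.2 -0.3  5.4] M [-0.02  0.48 -0.2 ] op 0.267
```

>>> apply_moves:
  moves:
    - [[0,0,0,0,0,-0.05,0],[0,0,0,0,0,-0.1,0],[0,0,0,0,0,-0.1,0]]

```text
time_s: 4.3
eef_pos: [0.5795, 0.0867, 0.1897]
eef_rot: [0.0, 0.729, 0.684, -0.0]
wrist_force: [-2.9, -0.7, 5.9]
opening: 0.269
```

```bash
python3 -c "
from h import *
go([.579,.0868,.19],-.245)"
```

```text
t 4.3 shift cm [ 0.01 -0.05 -0.03] rot [-0.     0.     0.181] pos [0.5795 0.0867 0.1897] hd -0.064 q [-0.054  0.264  1.634 -0.     1.243  0.01 ] F [-2.9 -0.7  5.9] M [-0.02  0.5  -0.14] op 0.269
```

>>> apply_moves:
  moves:
    - [[0,0,0,0,0,-0.06,0],[0,0,0,0,0,-0.12,0],[0,0,0,0,0,-0.12,0]]

```text
time_s: 4.6
eef_pos: [0.5794, 0.0882, 0.1897]
eef_rot: [-0.001, 0.687, 0.727, 0.001]
wrist_force: [-3.3, 5.2, 5.3]
opening: 0.269
```

```bash
python3 -c "
from h import *
go([.579,.0868,.19],-.245)
im=camera('scene')[:,:,::-1];cv2.imwrite('pics/turn.png',cv2.resize(im[135:255,208:328],(480,480),interpolation=cv2.INTER_CUBIC))"
```

```text
t 4.6 shift cm [-0.14 -0.04 -0.03] rot [-0.    -0.002  0.302] pos [0.5794 0.0882 0.1897] hd 0.0574 q [-0.053  0.264  1.634  0.003  1.243 -0.111] F [-3.3  5.2  5.3] M [0.94 0.58 0.36] op 0.269
```

View pics/turn.png

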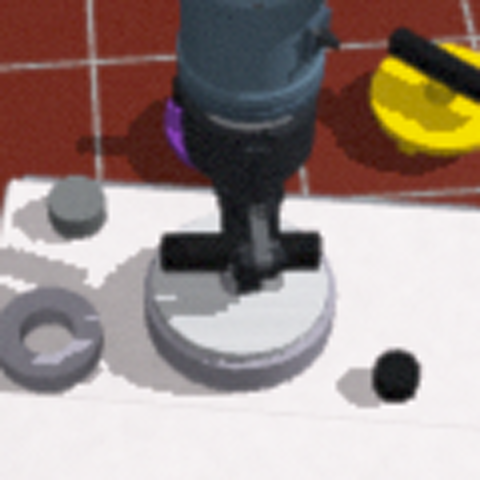

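```bash
python3 -c "
from h import *
c=get_calibration('scene')
for y in(-.245,-.06,0,.057):
    d=np.array([-np.sin(y),np.cos(y),0])*.05; p=proj(c,np.array([[.579,.087,.2]+d*s for s in(-1,1)])); e=p[1]-p[0]
    print(y,e.round(1),(e[1]/e[0]).round(3))
go([.579,.0868,.19],-.245)
for f,cn in(('pics/scene0.png',(268,197)),):
    m=mask(cv2.imread(f),cn,105)[0]
o=get_obs();print(o['joint_efforts'].round(2))
im=camera('scene')[:,:,::-1];m=(im.max(2)<70)
for x in range(246,292,3): 
    ys=np.nonzero(m[190:206,x])[0]; print(x,ys+190 if len(ys)<3 else (ys[0]+190,ys[-1]+190),end=' ')
"
```

```text
-0.245 [40.1  5.4] 0.134
-0.06 [40.5 -0.7] -0.017
0 [40.4 -2.6] -0.065
0.057 [40.1 -4.5] -0.112
t 4.65 shift cm [-0.14 -0.04 -0.03] rot [-0.    -0.002  0.301] pos [0.5794 0.0882 0.1897] hd 0.0564 q [-0.052  0.264  1.634  0.002  1.243 -0.11 ] F [-3.5  5.   5.3] M [0.96 0.57 0.33] op 0.267
[ -3.74 -44.02 -32.62  -1.43  -1.15   0.19]
246 [] 249 (np.int64(194), np.int64(202)) 252 (np.int64(194), np.int64(202)) 255 (np.int64(194), np.int64(202)) 258 (np.int64(194), np.int64(202)) 261 (np.int64(194), np.int64(202)) 264 (np.int64(190), np.int64(202)) 267 (np.int64(190), np.int64(205)) 270 (np.int64(191), np.int64(205)) 273 (np.int64(202), np.int64(204)) 276 (np.int64(190), np.int64(203)) 279 (np.int64(194), np.int64(201)) 282 (np.int64(193), np.int64(201)) 285 (np.int64(194), np.int64(201)) 288 [] 291 []
```

The bar's slope in the image is about -0.01, which puts it at yaw -0.06. It turned only about 0.18 rad and then blocked, with the jaws twisting on it and the force changing. So counter-clockwise is the wrong way. I'll release, realign and turn clockwise.

>>> apply_moves:
  moves:
    - [[0,0,0,0,0,0,0.5],[0,0,0,0,0,0,0.6],[-0.1,0,0,0,0,0.12,0.6],[-0.1,0,0,0,0,0.12,0.5]]

```text
time_s: 5.1
eef_pos: [0.5797, 0.0855, 0.189]
eef_rot: [0.0, 0.73, 0.683, -0.0]
wrist_force: [-0.3, -0.6, 0.8]
opening: 0.5
```

```bash
python3 -c "
from h import *
go([.579,.0868,.19],-.06)
im=camera('scene')[:,:,::-1];m=(im.max(2)<70)
for x in range(246,292,3): 
    ys=np.nonzero(m[190:206,x])[0]; print(x,list(ys[[0,-1]]+190) if len(ys) else 0,end=' ')
"
```

```text
t 5.1 shift cm [ 0.13 -0.08 -0.1 ] rot [-0.     0.    -0.007] pos [0.5797 0.0855 0.189 ] hd -0.0666 q [-0.056  0.265  1.635 -0.     1.241  0.011] F [-0.3 -0.6  0.8] M [ 0.04 -0.01 -0.04] op 0.5
246 0 249 [np.int64(194), np.int64(201)] 252 [np.int64(194), np.int64(202)] 255 [np.int64(194), np.int64(202)] 258 [np.int64(194), np.int64(202)] 261 [np.int64(193), np.int64(202)] 264 [np.int64(190), np.int64(205)] 267 [np.int64(201), np.int64(205)] 270 [np.int64(201), np.int64(205)] 273 [np.int64(190), np.int64(205)] 276 [np.int64(193), np.int64(202)] 279 [np.int64(193), np.int64(201)] 282 [np.int64(193), np.int64(201)] 285 [np.int64(194), np.int64(201)] 288 0 291 0
```

>>> apply_moves:
  moves:
    - [[0.1,-0.05,-0.1,0,0,0,0.4],[0.1,-0.05,-0.1,0,0,0,0],[0.1,-0.05,-0.1,0,0,0,0],[0.1,-0.05,-0.1,0,0,0,0],[0.1,-0.05,-0.1,0,0,0,0],[0.1,-0.05,-0.1,0,0,0.06,0],[0.1,-0.05,-0.1,0,0,0.12,0],[0.1,-0.05,-0.1,0,0,0.18,0]]

```text
time_s: 5.95
eef_pos: [0.5796, 0.0871, 0.1907]
eef_rot: [0.0, 0.789, 0.615, 0.0]
wrist_force: [-0.1, 0.4, 4.8]
opening: 0.267
```

```bash
python3 -c "
from h import *
go([.579,.0868,.19],-.245)
"
```

```text
t 5.95 shift cm [-0.04 -0.05  0.07] rot [ 0.001 -0.    -0.002] pos [0.5796 0.0871 0.1907] hd -0.2468 q [-0.053  0.263  1.634  0.     1.243  0.193] F [-0.1  0.4  4.8] M [0.14 0.06 0.17] op 0.267
```

Back at the start angle with little drag. Continuing clockwise.

>>> apply_moves:
  moves:
    - [[0,0,0,0,0,0.08,0],[0,0,0,0,0,0.16,0],[0,0,0,0,0,0.24,0],[0,0,0,0,0,0.32,0],[0,0,0,0,0,0.4,0],[0,0,0,0,0,0.4,0]]

```text
time_s: 6.55
eef_pos: [0.5797, 0.0869, 0.1907]
eef_rot: [0.0, 0.895, 0.446, 0.001]
wrist_force: [0.3, 0.4, 3.5]
opening: 0.268
```

```bash
python3 -c "
from h import *
go([.579,.0868,.19],-1.195)
"
```

```text
t 6.55 shift cm [-0.05 -0.05  0.07] rot [ 0.001 -0.001  0.549] pos [0.5797 0.0869 0.1907] hd -0.6455 q [-0.054  0.263  1.634  0.     1.243  0.592] F [0.3 0.4 3.5] M [ 0.01 -0.08 -0.12] op 0.268
```

Free turning past 0.4 rad, so this is the loosening direction.

>>> apply_moves:
  moves:
    - [[0,0,0,0,0,0.1,0],[0,0,0,0,0,0.2,0],[0,0,0,0,0,0.3,0],[0,0,0,0,0,0.4,0],[0,0,0,0,0,0.5,0],[0,0,0,0,0,0.55,0],[0,0,0,0,0,0.55,0]]

```text
time_s: 7.25
eef_pos: [0.5797, 0.0868, 0.1907]
eef_rot: [0.0, 0.982, 0.188, 0.001]
wrist_force: [0.1, -0.0, 4.7]
opening: 0.27
```

```bash
python3 -c "
from h import *
go([.579,.0868,.19],-1.195)
im=camera('scene')[:,:,::-1];cv2.imwrite('pics/turn2.png',cv2.resize(im[135:255,208:328],(480,480),interpolation=cv2.INTER_CUBIC))"
```

```text
t 7.25 shift cm [-0.06 -0.02  0.07] rot [ 0.001 -0.001  0.002] pos [0.5797 0.0868 0.1907] hd -1.1933 q [-0.054  0.263  1.634 -0.     1.243  1.14 ] F [ 0.1 -0.   4.7] M [-0.02 -0.04 -0.03] op 0.27
```

View pics/turn2.png

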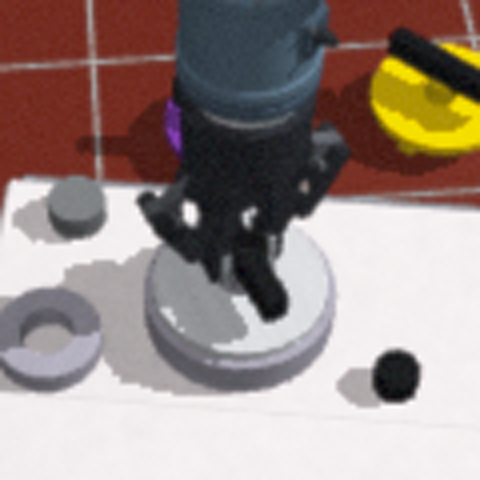

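The bar turned with the jaws to about -1.19 rad. Lifting, slowly at first.

>>> apply_moves:
  moves:
    - [[0,0,-0.3,0,0,0,0],[0,0,-0.7,0,0,0,0],[0,0,-1.2,0,0,0,0],[0,0,-1.2,0,0,0,0]]

```text
time_s: 7.7
eef_pos: [0.5794, 0.0869, 0.2027]
eef_rot: [0.0, 0.982, 0.187, 0.0]
wrist_force: [0.2, 0.5, -2.9]
opening: 0.268
```

```bash
python3 -c "
from h import *
go([.5797,.0868,.295],-1.195)
"
```

```text
t 7.7 shift cm [ 0.03  0.02 -9.23] rot [ 0. -0.  0.] pos [0.5794 0.0869 0.2027] hd -1.1946 q [-0.054  0.25   1.625  0.     1.267  1.141] F [ 0.2  0.5 -2.9] M [ 0.03  0.02 -0.02] op 0.268
```

It comes free, with a weight of a few newtons. Raising to about 9.5 cm above closed, which leaves about 8 cm of air.

>>> apply_moves:
  moves:
    - [[0,0,-1.5,0,0,0,0],[0,0,-3.2,0,0,0,0],[0,0,-5,0,0,0,0],[0,0,-7,0,0,0,0],[0,0,-8.4,0,0,0,0],[0,0,-8.4,0,0,0,0],[0,0,-8.4,0,0,0,0],[0,0,-8.4,0,0,0,0]]

```text
time_s: 8.5
eef_pos: [0.5785, 0.0869, 0.285]
eef_rot: [-0.0, 0.982, 0.187, -0.001]
wrist_force: [0.2, -0.3, -3.8]
opening: 0.262
```

>>> apply_moves:
  moves:
    - [[0,0,0,0,0,0,0],[0,0,0,0,0,0,0],[0,0,0,0,0,0,0],[0,0,0,0,0,0,0],[0,0,0,0,0,0,0]]

```text
time_s: 9.0
eef_pos: [0.5792, 0.0869, 0.2863]
eef_rot: [-0.0, 0.982, 0.187, -0.0]
wrist_force: [-0.6, -0.8, -4.5]
opening: 0.269
```

```bash
python3 -c "
from h import *
go([.5797,.0868,.287],-1.195);print(get_obs()['dq'].round(4))
cv2.imwrite('pics/end.png',cv2.resize(camera('scene')[90:280,130:390,::-1],(780,570),interpolation=cv2.INTER_CUBIC))"
```

```text
t 9.0 shift cm [ 0.04  0.03 -0.07] rot [-0.  0. -0.] pos [0.5792 0.0869 0.2863] hd -1.1951 q [-0.054  0.176  1.539  0.     1.426  1.141] F [-0.6 -0.8 -4.5] M [-0.    0.04 -0.  ] op 0.269
[ 0.0022 -0.0005 -0.0015 -0.0013  0.0012  0.0006]
```

View pics/end.png

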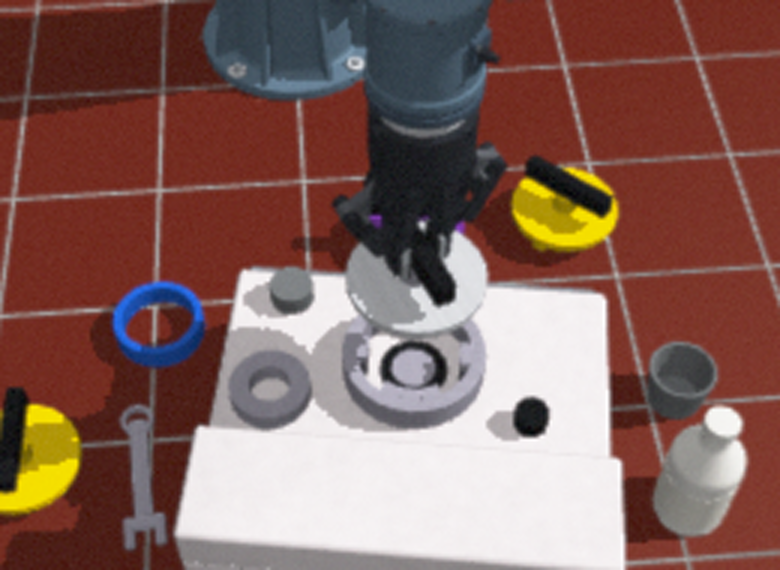

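The picture shows the open collar at about (413,365) with the cap held level above it at (415,285). Everything else is where it was.

```bash
python3 -c "
from bench import *
print(hand_in())"
```

```text
the job is handed in; nothing more can be done
None
```

The cap is off the mould and held in the gripper, level and still, straight above the open mouth with about 7.6 cm of air below it. I handed the job in at about 9 s.

- **Finding the thread:** I turned the bar counter-clockwise (seen from above) first. It blocked after about 0.18 rad and the jaws twisted about 0.12 rad on the bar. I released, realigned, regripped and turned clockwise. It ran freely to about 0.95 rad from closed, so the thread is left-handed.
- **Lifting:** It came straight up 9.6 cm without catching. The wrist reads about 4.5 N, which fits the cap's weight.
- **Last checks:** The arm was at rest with no measurable tilt, and sideways drift was under 1 mm. The final scene view shows the collar open and, as far as it reaches, the other items where they were. The force readings stayed below about 8 N.
- **What disagreed:**
  - The two cameras put the cap about 6 mm apart in x, so I used their average, and the low grip forces bore it out.
  - The gripper read an opening of 0.267 on the 18 mm bar, about 23 mm if the scale is linear. The grip held throughout.
  - The final air gap comes from the lift height and was not measured in the image.

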